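# Wind the cheese up to the cutting gate

## Robot

A 6-joint arm with a two-finger parallel gripper is mounted at the origin on a cart in front of the work surface, level with it; the furniture and walls round the work are solid. World frame = base frame: x ahead of the robot, y to its left, z up, the work surface at z = 0. Lengths are in m, angles in degrees, forces in N, time in s.
With the tool pointing down it reaches from about 0.325 to 0.85 m from the base axis. Payload 15.5 kg.
Tool frame: the origin (TCP) lies midway between the tips of the shut fingers; the grasp point (between the pads) lies 19 mm behind it; z points along the fingers, y is the line along which they close (so a half turn about z gives the same grasp; the last joint's range is limited). The gripper opens to 91 mm and grips with 3 to 60 N. Pads are 32 mm wide; open, the fingers measure 118 mm over their backs; the gripper's body (76 mm by 178 mm) begins 60 mm behind the grasp point.
Start: joints at [-75.201, 28.281, 77.091, -0, 74.628, -5.472], TCP at [0.217, -0.586, 0.214] pointing down, gripper open.
Joint ranges: [-166.48, 166.48], [-47.26, 123.95], [12.59, 153.08], [-70.14, 250.14], [6.76, 159.57], [-176.63, 176.63]. Speed limits (degrees/s): [108.29, 108.29, 147.25, 172.46, 172.46, 172.46].

## Interface

Orientations are given as a 3x3 rotation matrix whose columns are the frame's x, y, z axes.
In Python, from bench import ctrl gives the robot as it stands. The module is installed in compiled form; this text tells all that it offers. Calls block until the motion is done:
- ctrl.goto(position, orientation): joint-space move of the TCP to a pose.
- ctrl.move_l(position, vel=0.15, ori=None, contact_N=None): straight line of the TCP; ori=None keeps the orientation; vel is the mean speed in m/s. With contact_N (N) it stops when the force on the tool has changed by that much, and returns True; else False.
- ctrl.movej(angles): joint-space move.
- ctrl.command_gripper(opening): opening from 0.0 (shut) to 1.0 (fully open); the grip force is fixed at half the most; returns when the fingers have stopped.
- ctrl.sleep(seconds).
- ctrl.ik(position, orientation): joint angles nearest the present ones, or None.
- ctrl.read_camera(name): name is "side" or "top" or "wrist"; returns the picture (480x640x3 uint8, blue, green, red); there is no depth.
- ctrl.camera_params(name): a dict with "fx", "fy", "cx", "cy" (pixels), "D" ([k1, k2, p1, p2, k3] as OpenCV has them; the pictures are not rectified), "pose" (4x4, takes a point from camera to world coordinates); the wrist camera has in their place "T_tool_cam" (4x4, takes a point from camera to tool coordinates, whose origin is the TCP and whose axes are the flange's). Camera axes: x right, y up, looking along -z (the intrinsics and any distortion apply to the point x, -y, -z); pixel columns grow to the right and rows downward; lengths in m; the calibration is good to about 2 mm. A picture is of the moment at which its call begins: read the wrist's pose just before it. camera_params takes no time and is no camera call.
A pose or a line that the arm cannot do raises ctrl.MotionError and nothing moves.
- ctrl.sign_off(): hands the job in; it is judged then, once.
Readings, each from a call of its own:
- ctrl.current_t(): time.
- ctrl.current_q(): joint angles.
- ctrl.current_dq(): joint speeds.
- ctrl.current_effort(): joint torques, N m.
- ctrl.current_tool_pos(): TCP position.
- ctrl.current_eef_rot(): TCP orientation.
- ctrl.current_contact_force(): force on the tool from outside, world axes, zero at the start.
- ctrl.current_wrist_torque(): the same for the moment, N m.
- ctrl.current_grip_width(): opening from 0.0 (shut) to 1.0 (fully open).
- ctrl.current_grasp_force(): force on a finger pad.
Only numpy, scipy, OpenCV 4.12 (cv2) and the standard library are available. Lean on these libraries where they do the work, as an engineer would, in place of code of your own. Each camera call takes 0.05 s, during which the arm holds its last target. There are 200 camera calls.

## Task

Two identical hand-cranked feed slides stand on the cafe counter, one loaded with a block of cheese, the other with a brownie. Turn the crank of the cheese's slide clockwise (seen from above), several full turns, until the front face of the cheese stands level with the two posts of its cutting gate, then let go. The crank is only pushed onto its square shaft: keep it seated there all the while.

Things in the scene. Friction and masses are not known exactly. Their poses are not given: they have to be found in the camera images.
- cheese_slide_knob (a point): Centre of the upright dark wooden grip of the crank on the cheese's slide: a cylinder 24 mm across, 46 mm high, spinning freely on its pin (so the hand need not turn). Arm's top face 27 mm below. The loose 0.28 kg steel crank sits 28 mm deep on the square shaft, 1 mm play a side; pulled up it comes off. The grip circles level at 45 mm radius, about 3 N; it starts on the side away from the gate.
- cheese_slide_shaft_end (a point): Centre of the top of the 18 mm square steel shaft end, on the upright axis of the crank. Fixed to the feed slide (260 x 120 mm white board, steel gearbox below this point). x: along the slide from crank to gate, z up. Knob centre 23 mm above this point. Clockwise from above feeds the cheese along +x, 20 mm a full turn, at most about 85 mm; anticlockwise takes it back. Stays where it is left.
- cheese_slide_front (a point): Middle of the front face (towards the gate) of the cheese: a pale block 53 mm long in the feed direction, 86 mm wide, 52 mm high, fixed on a sliding steel carriage and moving with it. The other slide is alike but carries a dark brownie.
- cheese_slide_gate_line (a point): Midpoint between the two upright steel posts (8 mm thick, 106 mm apart, 100 mm high, joined by a bar above the cheese) of the cutting gate over the cheese's slide, 46 mm above the counter. Fixed to the slide; x along the slide from the crank outwards. The cheese's front starts 50 to 70 mm before it (2.5 to 3.5 turns) and shall finish level with it.

How it is judged (in metres and radians):
On the way:
1. the cheese has been fed forward by more than 20 mm, one full turn of the crank (distance of cheese_slide_front from where it was at the start of the episode above 0.02 m), for 0.05 s.
At the end, for the whole second after the job is handed in: The front face of the cheese is within 10 mm of the line between the gate posts, before or past it, and the crank still sits on its square shaft (knob centre 13 to 33 mm above the shaft end and 33 to 57 mm from its axis) (x of cheese_slide_front in the frame of cheese_slide_gate_line between -0.01 and 0.01 m and z of cheese_slide_knob in the frame of cheese_slide_shaft_end between 0.013 and 0.033 m and horizontal distance between cheese_slide_knob and cheese_slide_shaft_end between 0.033 and 0.057 m); the robot touches nothing.
It fails at once if the crank comes off its shaft (knob centre more than 45 mm above the shaft end) (z of cheese_slide_knob in the frame of cheese_slide_shaft_end above 0.045 m).
It also fails if it takes over 58 s, if anything falls off the work surface, if the arm or the gripper's body presses on something with over 40 N, if the wrist force passes 120 N, or if a joint passes its speed limit or range.

## Working session

There is one attempt and no reset: what is moved stays moved. The work goes in short steps, each a Python script; the robot and the scene stay as the last script left them, time stands still between calls to the robot, and variables do not carry over. Pictures are saved under pics/ and viewed, at most 10 in all, crops included, and the job is handed in when it is done.

```bash
mkdir -p pics; python3 - <<'E'
from bench import ctrl
import cv2,numpy as np
a=ctrl.read_camera("top");b=ctrl.read_camera("side")
cv2.imwrite("pics/top.png",a);cv2.imwrite("pics/side.png",b)
for n in("top","side"):
    p=ctrl.camera_params(n);print({k:np.round(v,4).tolist() for k,v in p.items()})
print(np.round(ctrl.camera_params("wrist")["T_tool_cam"],3),ctrl.current_t())
E
```

```text
{'fx': 604.3697, 'fy': 604.3697, 'cx': 325.218, 'cy': 234.3933, 'D': [-0.0947, 0.0, 0.0, 0.0, 0.0], 'pose': [[0.0276, 0.9946, -0.0998, 0.4796], [-0.9996, 0.0281, 0.0036, -0.1907], [0.0064, 0.0997, 0.995, 0.9915], [0.0, 0.0, 0.0, 1.0]]}
{'fx': 452.6385, 'fy': 452.6385, 'cx': 320.6761, 'cy': 236.7928, 'D': [-0.0765, 0.0, 0.0, 0.0, 0.0], 'pose': [[0.9696, 0.1056, -0.2206, 0.3675], [-0.244, 0.3578, -0.9013, -0.9613], [-0.0162, 0.9278, 0.3727, 0.4424], [0.0, 0.0, 0.0, 1.0]]}
[[-0.     0.965  0.263  0.074]
 [ 1.     0.     0.     0.   ]
 [-0.     0.263 -0.965 -0.171]
 [ 0.     0.     0.     1.   ]] 0.1
```

View pics/top.png

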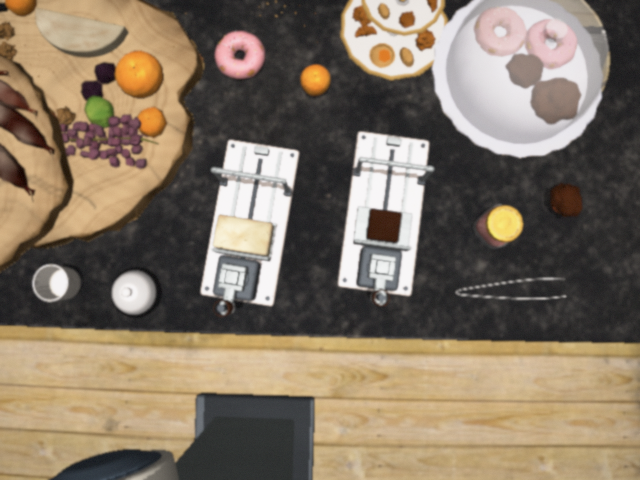

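View pics/side.png

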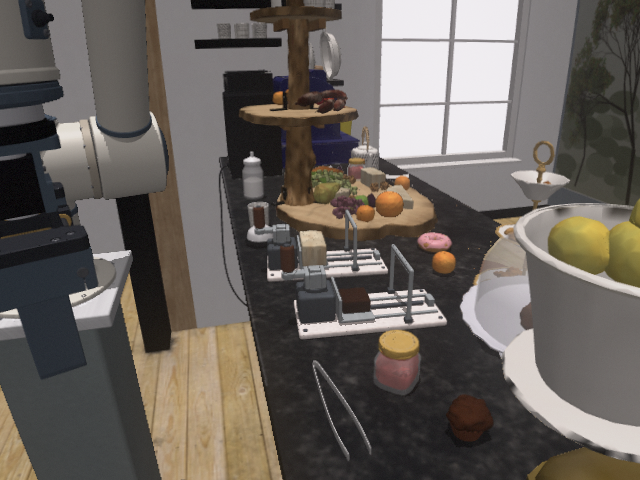

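The top view shows the cheese slide on the left: shaft about (232,277), knob (224,307), cheese (243,236), gate posts (215,172) and (289,188). The side view shows its hub at about (281,235) and its grip at about (257,217). I'll zoom in on both and compute the geometry.

```bash
cat > h.py <<'E'
from bench import ctrl
import cv2,numpy as np
def ray(n,uv,T=None):
    p=ctrl.camera_params(n);K=np.array([[p['fx'],0,p['cx']],[0,p['fy'],p['cy']],[0,0,1]])
    x,y=cv2.undistortPoints(np.array([[uv]],float),K,np.array(p['D']))[0,0]
    T=p['pose'] if T is None else T; T=np.array(T)
    return T[:3,3],T[:3,:3]@np.array([x,-y,-1])
def onz(n,uv,z,T=None):
    o,d=ray(n,uv,T);return o+d*(z-o[2])/d[2]
def tri(r1,r2):
    (a,u),(b,v)=r1,r2
    s=np.linalg.lstsq(np.c_[u,-v],b-a,rcond=None)[0]
    p,q=a+s[0]*u,b+s[1]*v;return (p+q)/2,np.linalg.norm(p-q)
def proj(n,P,T=None):
    p=ctrl.camera_params(n);T=np.array(p['pose'] if T is None else T)
    c=np.linalg.inv(T)@np.r_[P,1];K=np.array([[p['fx'],0,p['cx']],[0,p['fy'],p['cy']],[0,0,1]])
    return cv2.projectPoints(np.array([[c[0],-c[1],-c[2]]]),np.zeros(3),np.zeros(3),K,np.array(p['D']))[0].ravel()
def wristT():
    T=np.eye(4);T[:3,:3]=ctrl.current_eef_rot();T[:3,3]=ctrl.current_tool_pos()
    return T@np.array(ctrl.camera_params('wrist')['T_tool_cam'])
E
python3 - <<'E'
from h import *
a=cv2.imread("pics/top.png")[120:330,190:310];b=cv2.imread("pics/side.png")[185:305,235:395]
c=np.zeros((600,800,3),np.uint8)
a=cv2.resize(a,None,fx=2.85,fy=2.85,interpolation=2);b=cv2.resize(b,None,fx=2.8,fy=2.8,interpolation=2)
c[:a.shape[0],:a.shape[1]]=a;c[:b.shape[0],350:350+b.shape[1]]=b
cv2.imwrite("pics/zoom.png",c)
for uv,z in [((232,142),.01),((298,151),.01),((272,305),.01),((202,294),.01),((224,307),.13),((232,277),.1)]: print(uv,onz("top",uv,z).round(3))
print(tri(ray("top",(224,307)),ray("side",(257,217))))
print(ctrl.current_eef_rot().round(2).tolist())
E
```

```text
(232, 142) [ 0.728 -0.035  0.01 ]
(298, 151) [ 0.716 -0.145  0.01 ]
(272, 305) [ 0.461 -0.111  0.01 ]
(202, 294) [0.475 0.003 0.01 ]
(224, 307) [ 0.458 -0.053  0.13 ]
(232, 277) [ 0.502 -0.058  0.1  ]
(array([ 0.45528935, -0.05215844,  0.12699002]), np.float64(0.006217156076181594))
[[0.94, 0.35, -0.0], [0.35, -0.94, 0.0], [0.0, -0.0, -1.0]]
```

View pics/zoom.png

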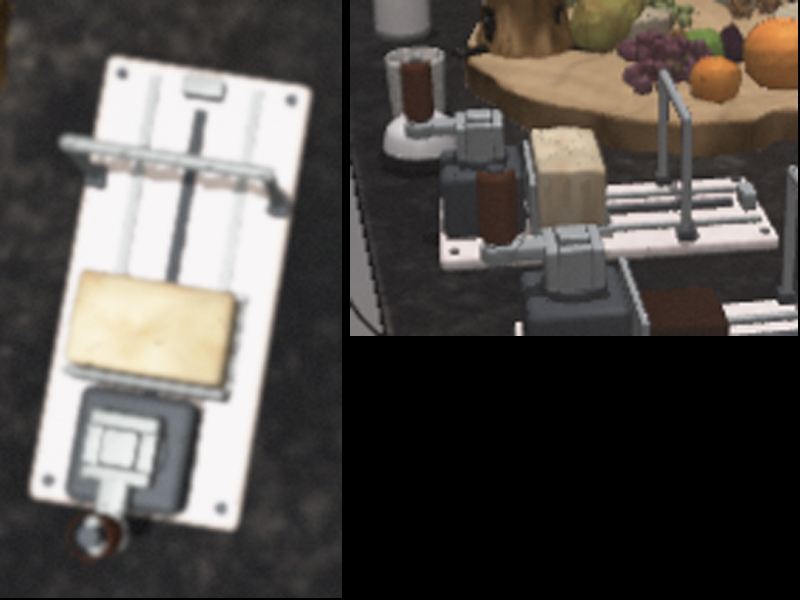

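Zoom: grip top in top view ≈ (223.3,308), shaft end ≈ (232.1,277.2); grip in the side view ≈ (258.9,217). Cheese front top edge mid ≈ (244.7,219).

```bash
python3 - <<'E'
from h import *
Z=lambda x,y:(190+x/2.85,120+y/2.85)
S=lambda x,y:(235+(x-350)/2.8,185+y/2.8)
print("hubtop",tri(ray("top",Z(120,448)),ray("side",S(480,114))))
k=tri(ray("top",Z(97,537)),ray("side",S(417,65)));print("knobtop",k)
for z in(.1,.105,.11):
    s=onz("top",Z(120,448),z);kk=onz("top",Z(97,537),z+.046);print(z,s.round(4),kk.round(4),np.linalg.norm(s-kk))
f=[onz("top",Z(*p),.072) for p in((78,271),(235,293))];print("front",f,np.linalg.norm(f[0]-f[1]))
L=tri(ray("top",Z(62,142)),ray("side",S(664,76)));R=tri(ray("top",Z(272,176)),ray("side",S(687,122)));print("bar",L,R)
c=lambda a,b,z:onz("top",Z(a,b),z)[:2]
# posts bases near board
for p in((95,183),(281,211)):print("base",c(*p,.015))
P=np.array([c(109,57,.01),c(312,88,.01),c(238,530,.01),c(32,497,.01)]);ax=(P[0]+P[1]-P[2]-P[3])/2
print("axis",ax,np.linalg.norm(ax),np.degrees(np.arctan2(ax[1],ax[0])),P.mean(0))
E
```

```text
hubtop (array([ 0.50195172, -0.0591258 ,  0.10469953]), np.float64(0.0005426856842538589))
knobtop (array([ 0.45703144, -0.05592939,  0.14748918]), np.float64(0.00022520529547863477))
0.1 [ 0.5018 -0.0584  0.1   ] [ 0.4569 -0.0557  0.146 ] 0.06435229499307632
0.105 [ 0.5017 -0.0591  0.105 ] [ 0.457  -0.0565  0.151 ] 0.06416949097365522
0.11 [ 0.5016 -0.0599  0.11  ] [ 0.4571 -0.0573  0.156 ] 0.06398726184576277
front [array([ 0.59702004, -0.02746463,  0.072     ]), array([ 0.58744322, -0.11268297,  0.072     ])] 0.0857547715614929
bar (array([ 0.66048357, -0.02218834,  0.10764706]), np.float64(0.0005187654648893848)) (array([ 0.64444288, -0.1327522 ,  0.10963229]), np.float64(0.0006036980743590715))
base [ 0.65563078 -0.02475959]
base [ 0.64222547 -0.13249842]
axis [ 0.2565608  -0.03320532] 0.2587006684981044 -7.374498695476744 [ 0.59542222 -0.07150772]
```

```bash
python3 - <<'E'
from h import *
a=np.radians(-7.4);R=np.c_[[np.cos(a),np.sin(a),0],[np.sin(a),-np.cos(a),0],[0,0,-1]]
ctrl.goto([.457,-.056,.23],R)
print(ctrl.current_q().round(1) if hasattr(ctrl.current_q(),'round') else ctrl.current_q())
T=wristT();im=ctrl.read_camera("wrist")
for P in([.457,-.056,.149],[.5018,-.0588,.104]):
    u=proj("wrist",P,T);print(u);cv2.drawMarker(im,tuple(int(v) for v in u),(0,0,255),0,12,1)
cv2.imwrite("pics/w1.png",im);print(ctrl.current_t(),ctrl.current_contact_force())
E
```

```text
[-14.5  14.   98.   -0.   68.   82.9]
[320.02395541 246.28375716]
[316.27091316 175.71875012]
2.2417 [-0.47627636  0.36391204  1.00816301]
```

View pics/w1.png

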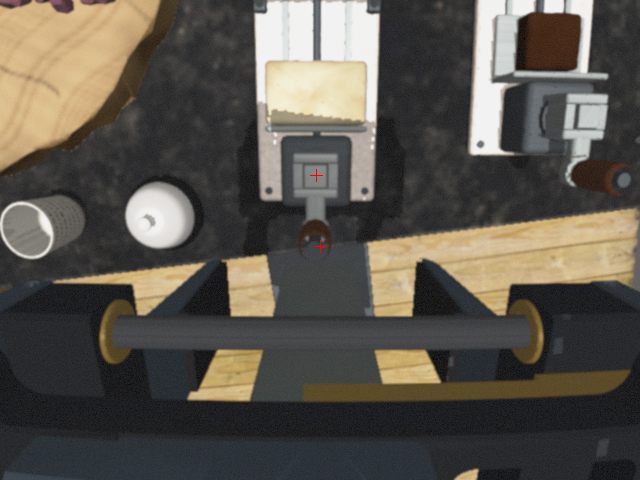

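The shaft mark falls on the shaft end at (316,176). The knob is about 5 px left of its mark, around (314,245), so I'll shift y by +2 mm, then descend and grip.

```bash
python3 - <<'E'
from h import *
f=lambda:np.round(ctrl.current_contact_force(),1)
print(ctrl.move_l([.457,-.0535,.113],vel=.08,contact_N=8),ctrl.current_tool_pos(),f())
ctrl.command_gripper(0.0)
print(ctrl.current_grip_width()*91,ctrl.current_grasp_force(),ctrl.current_tool_pos(),f(),ctrl.current_t())
C=np.array([.5018,-.0588]);p0=np.array(ctrl.current_tool_pos());d=p0[:2]-C
th0=np.arctan2(d[1],d[0]);print(np.degrees(th0),np.hypot(*d))
for i in range(1,7):
    t=th0-np.radians(15*i)
    ctrl.move_l([*(C+.045*np.array([np.cos(t),np.sin(t)])),p0[2]],vel=.05)
    F=f();print(i,F,"rad",round(F[0]*np.cos(t)+F[1]*np.sin(t),1),"tan",round(F[0]*np.sin(t)-F[1]*np.cos(t),1))
    if np.linalg.norm(F)>30:break
print(ctrl.current_t())
cv2.imwrite("pics/w2.png",ctrl.read_camera("wrist"))
E
```

```text
False [ 0.45723253 -0.05355972  0.11334168] [-0.3  0.2 -0. ]
23.124802340754684 30.000029720831662 [ 0.45696647 -0.05348641  0.11300025] [-0.1  0.2  0.4] 4.9
173.24093260745437 0.045147306940850215
1 [-0.1  1.8  1.2] rad 0.8 tan 1.6
2 [-1.4  3.6  2.8] rad 3.3 tan 2.0
3 [-3.4  6.1  5.5] rad 6.9 tan 1.1
4 [-1.4  9.4  5.6] rad 9.2 tan 2.4
5 [ 0.5 10.5  4.8] rad 10.3 tan 2.0
6 [1.3 9.2 3.7] rad 9.3 tan 0.2
7.2
```

View pics/w2.png

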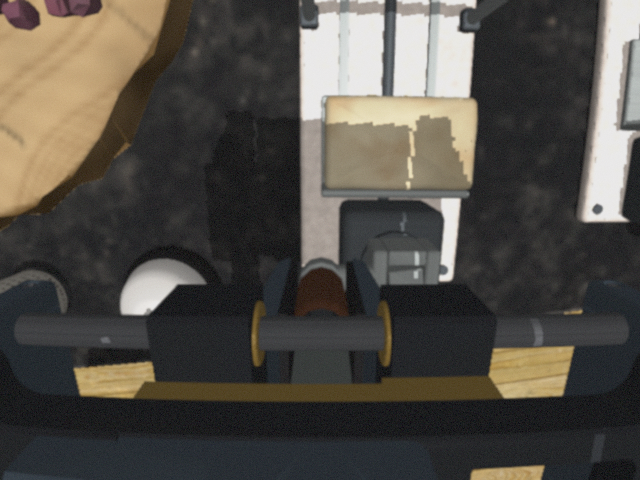

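The knob is gripped (23 mm) and turning. The side force shows the centre is slightly off in y, so I'll continue with a force-corrected centre.

```bash
python3 - <<'E'
from h import *
f=lambda:np.array(ctrl.current_contact_force())
C=np.array([.5018,-.0588]);z=.113;th0=np.radians(173.2)
u=lambda t:np.array([np.cos(t),np.sin(t)])
N=int(2.9*24);mx=0
for i in range(7,N+1):
    F=f();t=th0-np.radians(15*(i-1))
    r=F[:2]@u(t);C=C+np.clip(r*4e-5,-4e-4,4e-4)*u(t)
    t-=np.radians(15)
    ctrl.move_l([*(C+.045*u(t)),z],vel=.06)
    F=f();mx=max(mx,np.linalg.norm(F))
    if i%6==0:print(i,F.round(1),"rad",round(F[:2]@u(t),1),C.round(4),round(ctrl.current_grip_width()*91,1))
    if np.linalg.norm(F)>30:print("ABORT",i,F);break
print(mx,ctrl.current_t(),np.degrees(t))
cv2.imwrite("pics/w3.png",ctrl.read_camera("wrist"));cv2.imwrite("pics/top3.png",ctrl.read_camera("top"))
E
```

```text
12 [ 1.7 -0.8  3.3] rad 1.8 [ 0.5024 -0.0579] 22.8
18 [-1.3  1.6  0.9] rad -1.4 [ 0.5024 -0.0578] 23.1
24 [-2.6  1.6  2.1] rad 2.8 [ 0.5022 -0.0579] 23.1
30 [1.8 2.2 2.7] rad 2.3 [ 0.5018 -0.0576] 23.1
36 [ 3.  -1.8  2.8] rad 3.2 [ 0.5022 -0.0572] 23.3
42 [-1.9 -3.2  4.9] rad 3.4 [ 0.5026 -0.0577] 23.2
48 [-1.9  1.6  3. ] rad 2.1 [ 0.5022 -0.0581] 23.4
54 [1.  4.7 2.3] rad 4.8 [ 0.5017 -0.0576] 22.9
60 [ 3.1 -1.7  4. ] rad 3.3 [ 0.5021 -0.0571] 23.2
66 [-1.8 -2.9  5.6] rad 3.1 [ 0.5027 -0.0577] 23.5
6.99607312280567 28.8083 -861.8000000000001
```

View pics/w3.png

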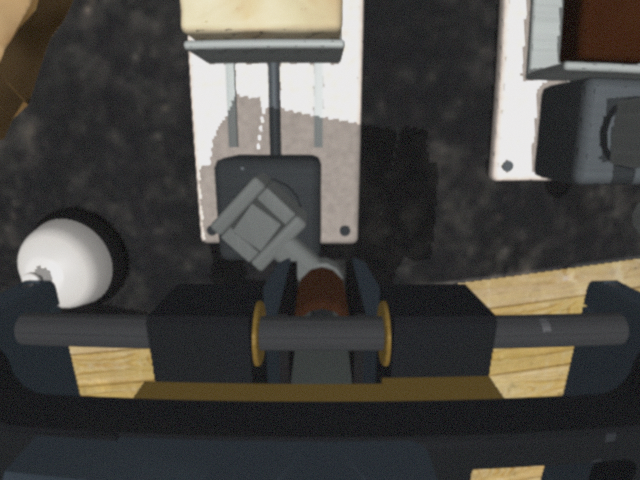

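View pics/top3.png

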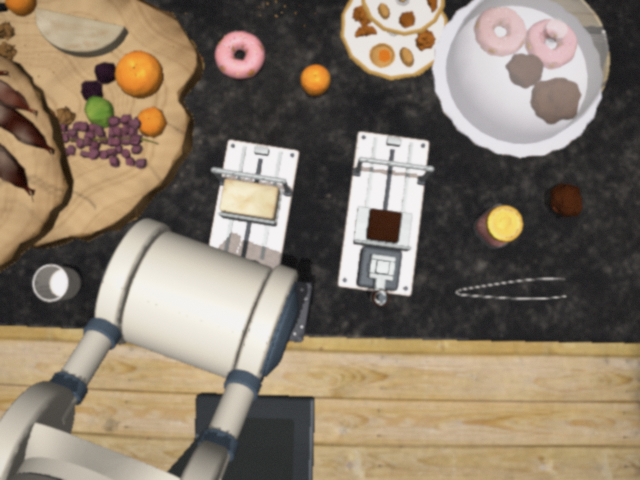

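The cheese now stands at the gate, about (249,199) in the top view, and the crank is still seated. I'll check the displacement by mask, then release and retreat.

```bash
python3 - <<'E'
from h import *
ax=np.array([np.cos(np.radians(-7.4)),np.sin(np.radians(-7.4))]);G=np.array([.651,-.078])
def cheese(im):
    h=cv2.cvtColor(im,cv2.COLOR_BGR2HSV);m=cv2.inRange(h,(15,35,120),(35,140,255));m[:150]=0;m[260:]=0;m[:,:205]=0;m[:,300:]=0
    m=cv2.morphologyEx(m,cv2.MORPH_OPEN,np.ones((3,3)))
    c=max(cv2.findContours(m,0,1)[0],key=cv2.contourArea)
    s=np.array([(onz("top",p,.072)[:2]-G)@ax for p in c[:,0].astype(float)])
    return c[:,0].min(0),c[:,0].max(0),np.percentile(s,[2,15,85,98]).round(4)
for n in("top","top3"):print(n,cheese(cv2.imread(f"pics/{n}.png")))
ctrl.command_gripper(0.6);p=np.array(ctrl.current_tool_pos())
ctrl.move_l([p[0],p[1],.24],vel=.1)
R=ctrl.current_eef_rot();print(ctrl.current_contact_force(),ctrl.current_t())
ctrl.movej([-75.2,28.28,77.09,0,74.63,-5.47])
im=ctrl.read_camera("top");print(cheese(im),ctrl.current_t());b=ctrl.read_camera("side")
c=np.zeros((600,800,3),np.uint8)
A=cv2.resize(im[120:330,190:310],None,fx=2.85,fy=2.85,interpolation=2);B=cv2.resize(b[185:305,235:395],None,fx=2.8,fy=2.8,interpolation=2)
c[:A.shape[0],:A.shape[1]]=A;c[:B.shape[0],350:350+B.shape[1]]=B
cv2.imwrite("pics/fin.png",c)
E
```

```text
top (array([214, 215], dtype=int32), array([272, 255], dtype=int32), array([-0.1099, -0.1092, -0.059 , -0.0582]))
top3 (array([220, 178], dtype=int32), array([278, 218], dtype=int32), array([-0.0535, -0.0527, -0.001 , -0.0002]))
[-0.82769594  0.77090384 -0.3484271 ] 30.975
(array([220, 179], dtype=int32), array([278, 218], dtype=int32), array([-0.0534, -0.0525, -0.0011, -0.0002])) 33.0417
```

View pics/fin.png

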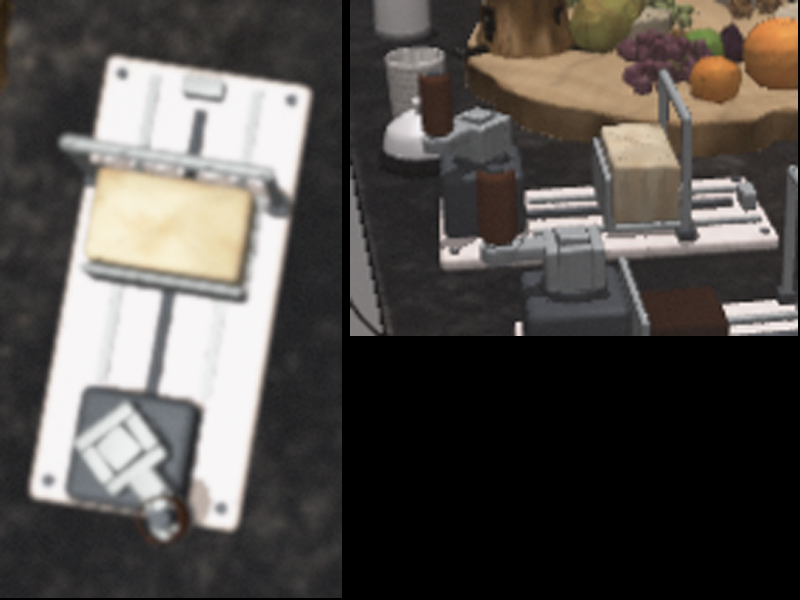

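The final views show the cheese front level with the posts (within about 1–2 mm), the crank seated with its knob near (163,518) in the zoom, and the arm clear.

```bash
python3 -c "
from bench import ctrl
print(ctrl.sign_off())"
```

```text
the job is handed in; nothing more can be done
None
```

I turned the cheese slide's crank about 2.9 turns clockwise, which fed the cheese about 57 mm, and handed the job in at about 33 s; the top camera puts the cheese's front face within about 2 mm of the gate line, with the crank still on its shaft and the arm clear.

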